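Open the square ink jar for refilling the stamp pad

ROBOT

A 7-joint arm with a two-finger parallel gripper is mounted at the origin on a cart in front of the work surface, level with it; the furniture and walls round the work are solid. World frame = base frame: x ahead of the robot, y to its left, z up, the work surface at z = 0. Lengths are in mm, angles in rad, forces in N, time in s.
With the tool pointing down it reaches from about 400 to 875 mm from the base axis. Payload 19.3 kg.
Tool frame: the origin (TCP) lies at the very end of the fingers, on their centre line; the grasp point (between the pads) lies 19 mm behind it (grip_point_offset is the z of the grasp point in the tool frame, in mm); z points along the fingers, y is the line along which they close (so a half turn about z gives the same grasp; the last joint's range is limited). The gripper opens to 85 mm and grips with 20 to 120 N. Pads are 22 mm wide; open, the fingers measure 114 mm over their backs; the gripper's body (76 mm by 85 mm) begins 54 mm behind the grasp point. The pads swing forward as they close: fully open they stand 13 mm farther back than shut.
Start: joints at [-1.394, 0.521, -0.036, 1.599, 0.021, 1.021, -0.113], TCP at [152.708, 606.048, 231.291] pointing down, gripper open.
Joint ranges: [-2.91, 2.91], [-0.3, 2.13], [-1.5, 1.42], [0.17, 2.43], [-1.26, 4.41], [0.16, 1.93], [-2.52, 2.52]. Speed limits (rad/s): [1.89, 1.89, 2.39, 2.39, 3.01, 3.01, 3.01].

INTERFACE

Orientations are given as a 3x3 rotation matrix whose columns are the frame's x, y, z axes.
In Python, from workcell import movep, movel, goto_joints, open_gripper, clamp, wait, inverse_kinematics, read_state, camera, PlanningError, finish_job, grip_point_offset gives the robot as it stands. Calls block until the motion is done:
- movep(position, orientation): joint-space move of the TCP to a pose.
- movel(position, frame=None, max_speed=150, guard=None): straight line of the TCP; frame=None keeps the orientation; max_speed is the mean speed in mm/s. With guard (N) it stops when the force on the tool has changed by that much, and returns True; else False.
- goto_joints(angles): joint-space move.
- open_gripper() and clamp(): open the fingers fully, or close them until they stop; the grip force is fixed at half the most.
- wait(seconds).
- inverse_kinematics(position, orientation): joint angles nearest the present ones, or None.
- read_state(): the state.
- camera(name): name is "scene" or "side" or "wrist"; returns a dict with "image" (480x640x3 uint8, blue, green, red), "range_z" (480x640 float32, mm along the optical axis (not along the pixel's ray), 0 where there is no reading), "fx", "fy", "cx", "cy" (pixels), "dist_coeffs" ([k1, k2, p1, p2, k3] as OpenCV has them; the pictures are not rectified), "cam_to_world" (4x4, takes a point from camera to world coordinates). Camera axes: x right, y up, looking along -z (the intrinsics and any distortion apply to the point x, -y, -z); pixel columns grow to the right and rows downward; lengths in mm; the calibration is good to about 2 mm. A picture is of the moment at which its call begins.
A pose or a line that the arm cannot do raises PlanningError and nothing moves.
- finish_job(): hands the job in; it is judged then, once.
The state is a dict: "time": time; "qpos": joint angles; "qvel": joint speeds; "joint_efforts": joint torques, N m; "eef_pos": TCP position; "tool_rot": TCP orientation; "ft_force": force on the tool from outside, world axes, zero at the start; "torque": the same for the moment, N m; "finger_gap": finger opening in mm; "gripper_force": force on a finger pad.
Only numpy, scipy, OpenCV 4.12 (cv2) and the standard library are available. Lean on these libraries where they do the work, as an engineer would, in place of code of your own. Each camera call takes 0.05 s, during which the arm holds its last target. There are 200 camera calls.

TASK

Take the square ink jar out of the stationery tray, without tipping it and leaving the tray's other contents standing where they are, and seat it upright and fully down in the square well of the metal jar stand, which keeps it from turning. Then unscrew its tight cap anticlockwise, stop turning once the threads let go (about a quarter turn) and lift it straight off. Finish still holding the cap level just above the open neck, clear of it, so that ink would drip back into the jar, which stays fully home in the stand.

Things in the scene. Friction and masses are not known exactly. Their poses are not given: they have to be found in the camera images.
- cap_mid (a point): Centre of the jar's loose screw cap: black, knurled, 51 mm across, 24 mm tall; z up its axis, x along the jar's x when tight. Needs 0.2 to 0.6 N m at first. Turned anticlockwise (from above) it may rise 10 mm per full turn; its three lugs leave the threads at about 55 degrees and it lifts off from there to about 90 (75 is safest), where they meet the next threads. Pulled sooner, it lifts the jar.
- cap: The same cap, 25 g; origin at the centre of its lower edge, same axes. Tight, this edge is 54 mm above the jar's underside, 14 mm above the top of its square body; the tight cap carries the jar.
- jar_mid (a point): Centre of the ink jar's square body, white plastic, 56 x 56 mm (sides along its x and y), 40 mm tall, this point 20 mm above the underside on the axis; z up. A round threaded neck, 39 mm across (46 over the threads), rises to the mouth 74 mm above the underside. With its cap 78 mm tall. About 220 g. Stands upright in the tray, any yaw.
- jar: The same jar, origin at the centre of its underside, same axes.
- stand_well (a point): Centre of the well's floor in the jar stand: a dark steel block 100 x 100 mm, 30 mm tall, fixed to the counter, with a square well 59 x 59 mm, 22 mm deep (mouth chamfered 4 mm, floor 8 mm above the counter), sides along this frame's x and y; the jar fits any of four ways round.
- tray: Grey open stationery tray, 220 x 260 mm, 40 mm tall, walls and floor 4 mm, fixed to the counter; origin at the centre of its underside, long side along its y.
- ink_bottle: Round ink bottle, 37 mm across and 76 mm tall with a narrow 21 mm cap, standing in the tray; origin at the centre of its underside.
- coin_roll: Paper-wrapped coin roll standing on end in the tray, 26 mm across, 50 mm tall; origin at the centre of its underside.
- staple_box: Flat carton of staples lying in the tray, 40 x 62 x 18 mm; origin at the centre of its underside.
- clip_box: Flat box of paper clips lying in the tray, 45 x 60 x 22 mm; origin at the centre of its underside.
- fuse_box: Small flat box lying in the tray, 30 x 45 x 16 mm; origin at the centre of its underside.
- eraser: Sleeved eraser lying in the tray, 20 x 44 x 12 mm; origin at the centre of its underside.

How it is judged:
By the outcome, as a careful person would: the job done as asked, in the order asked, and still so for the second after the job is handed in, while the arm keeps its last pose, push and grip.
It also fails if it takes over 45 s, if anything falls off the work surface, if the arm or the gripper's body presses on something with over 40 N, if the wrist force passes 120 N, or if a joint passes its speed limit or range.

## Working session

There is one attempt and no reset: what is moved stays moved. The work goes in short steps, each a Python script; the robot and the scene stay as the last script left them, time stands still between calls to the robot, and variables do not carry over. Pictures are saved under pics/ and viewed, at most 10 in all, crops included, and the job is handed in when it is done.

```bash
mkdir -p pics; cat > h.py <<'E'
import numpy as np, cv2
from workcell import *
def cloud(c):
    h,w=c["range_z"].shape
    u,v=np.meshgrid(np.arange(w),np.arange(h))
    K=np.array([[c["fx"],0,c["cx"]],[0,c["fy"],c["cy"]],[0,0,1]])
    p=cv2.undistortPoints(np.stack([u,v],-1).reshape(-1,1,2).astype(np.float64),K,np.array(c["dist_coeffs"],float)).reshape(h,w,2)
    z=c["range_z"].astype(float)
    P=np.stack([p[...,0]*z,-p[...,1]*z,-z],-1)
    T=np.array(c["cam_to_world"])
    W=P@T[:3,:3].T+T[:3,3]
    W[z==0]=np.nan
    return W
def down(a): # tool y axis along yaw a, z down
    y=np.array([np.cos(a),np.sin(a),0]);z=np.array([0,0,-1.]);return np.stack([np.cross(y,z),y,z],1)
E
python3 - <<'E'
from h import *
print(grip_point_offset); s=read_state(); print(s["time"],s["tool_rot"],s["finger_gap"])
ims=[]
for n in("scene","side","wrist"):
    c=camera(n); np.savez("/tmp/%s.npz"%n,W=cloud(c),im=c["image"]); ims.append(c["image"]); print(n,np.round(c["cam_to_world"],2).tolist(),c["fx"])
cv2.imwrite("pics/a.png",ims[0]);cv2.imwrite("pics/b.png",ims[1])
E
```

```text
-18.700000000000003
0.0 [[-9.69702421e-01  2.44289137e-01 -1.77869258e-04]
 [ 2.44289179e-01  9.69701761e-01 -1.13673792e-03]
 [-1.05212592e-04 -1.14574905e-03 -9.99999338e-01]] 85.14143817533089
scene [[0.71, 0.55, -0.44, -50.14], [-0.7, 0.56, -0.44, -564.62], [0.01, 0.62, 0.78, 1087.45], [0.0, 0.0, 0.0, 1.0]] 563.4046545917953
side [[0.98, 0.14, -0.16, 339.92], [-0.21, 0.65, -0.73, -886.49], [-0.0, 0.75, 0.66, 907.95], [0.0, 0.0, 0.0, 1.0]] 589.7049979389018
wrist [[0.24, -0.92, -0.32, 70.57], [0.97, 0.23, 0.08, 626.97], [-0.0, -0.33, 0.94, 373.21], [0.0, 0.0, 0.0, 1.0]] 360.96031895893185
```

View pics/a.png

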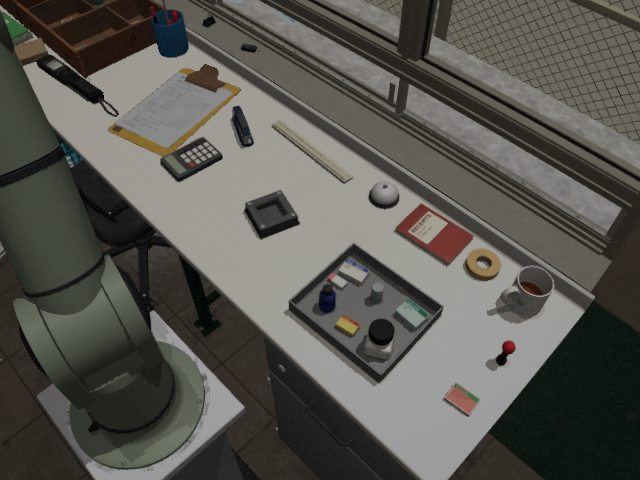

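View pics/b.png

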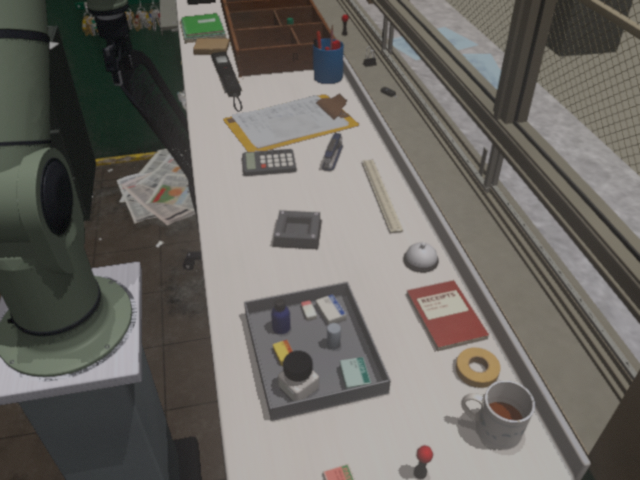

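The jar is at scene (380,335) and side (298,372), near the tray's near-right corner. The stand is at scene (271,213) and side (298,229), and the bottle and coin roll are on the jar's left. Next I'll measure them from the point clouds.

```bash
python3 - <<'E'
from h import *
R={}
for n,(ju,jv),(su,sv) in(("scene",(380,335),(271,213)),("side",(298,372),(298,229))):
    d=np.load("/tmp/%s.npz"%n);W=d["W"]
    j=W[jv-45:jv+35,ju-45:ju+45].reshape(-1,3); s=W[sv-35:sv+35,su-40:su+40].reshape(-1,3)
    R[n]=(j,s)
    cap=j[(j[:,2]>72)&(j[:,2]<95)]
    c0=np.nanmedian(cap,0); cap=cap[np.hypot(*(cap-c0)[:,:2].T)<40]
    top=cap[cap[:,2]>np.percentile(cap[:,2],60)-3]
    print(n,"captop",len(top),np.median(top[:,2]),cv2.minEnclosingCircle(top[:,:2].astype(np.float32)))
    b=j[(j[:,2]>37)&(j[:,2]<50)&(np.hypot(*(j-c0)[:,:2].T)<48)]
    print(" bodytop",len(b),np.median(b[:,2]),cv2.minAreaRect(b[:,:2].astype(np.float32)))
    t=s[(s[:,2]>25)&(s[:,2]<36)]; print(" stand",len(t),np.median(t[:,2]),cv2.minAreaRect(t[:,:2].astype(np.float32)))
    tr=W.reshape(-1,3)
    q=tr[(np.hypot(*(tr-c0)[:,:2].T)<260)&(tr[:,2]>36)&(tr[:,2]<44)&(tr[:,0]>300)]
    for nm,lo,hi in(("tall",46,100),):
        q=tr[(np.hypot(*(tr-c0)[:,:2].T)<200)&(tr[:,2]>lo)&(tr[:,2]<hi)]
        g=np.zeros((100,100),np.uint8); ij=((q[:,:2]-c0[:2]+200)/4).astype(int); g[ij[:,0],ij[:,1]]=1
        k,l,st,ce=cv2.connectedComponentsWithStats(g)
        for i in range(1,k):
            if st[i,4]>4:
                m=l[ij[:,0],ij[:,1]]==i; print(" ",nm,st[i,4],np.round(q[m].min(0)),np.round(q[m].max(0)))
np.savez("/tmp/R.npz",a=R["scene"][0],b=R["side"][0],c=R["scene"][1],d=R["side"][1])
E
```

```text
scene captop 406 82.9344219547778 ((436.42633056640625, -260.0953674316406), 25.91432762145996)
 bodytop 244 43.815702491391676 ((435.2822265625, -259.6802062988281), (54.10499954223633, 56.50526809692383), 31.1588077545166)
 stand 863 30.360340008478488 ((520.05322265625, 172.54421997070312), (106.54940032958984, 101.53437042236328), 72.57963562011719)
  tall 155 [ 404. -292.   46.] [ 463. -234.   88.]
  tall 62 [ 411. -131.   46.] [448. -96.  86.]
  tall 41 [ 509. -188.   46.] [ 537. -163.   60.]
side captop 532 82.18808813676156 ((439.21380615234375, -260.25787353515625), 26.52078628540039)
 bodytop 404 43.047567776480605 ((443.8288879394531, -271.25872802734375), (58.8328971862793, 74.71939086914062), 22.072912216186523)
 stand 788 28.70217272365312 ((521.847412109375, 174.06130981445312), (108.37409973144531, 100.54679107666016), 72.50140380859375)
  tall 156 [ 412. -288.   46.] [ 465. -234.   86.]
  tall 65 [ 415. -131.   46.] [451. -98.  84.]
  tall 43 [ 513. -189.   47.] [ 538. -161.   58.]
```

```bash
python3 - <<'E'
from h import *
J=(437.5,-260); S=(521,173); 
for a in range(-180,180,15):
    r=np.radians
    out=[]
    for p,z,da in((J,49,0),(J,200,0),(S,220,0),(S,53,0),(S,53,80),(S,70,80)):
        q=inverse_kinematics([*p,z],down(r(a+da))); out.append(None if q is None else np.round(q,2)[[0,4,6]].tolist())
    print(a,out)
movep([521-30*np.cos(r(0)),173,300],down(r(90)))
c=camera("wrist");np.savez("/tmp/w1.npz",W=cloud(c),im=c["image"]);cv2.imwrite("pics/c.png",c["image"])
movep([437-30,-260,330],down(r(90)))
c=camera("wrist");np.savez("/tmp/w2.npz",W=cloud(c),im=c["image"]);cv2.imwrite("pics/d.png",c["image"])
s=read_state();print(s["time"],s["qpos"],s["eef_pos"],s["tool_rot"])
E
python3 -c "
import cv2,numpy as np
a=[cv2.resize(cv2.imread('pics/%s.png'%k),(400,300),interpolation=cv2.INTER_AREA) for k in 'cd']
cv2.imwrite('pics/e.png',np.hstack(a))"
```

```text
-180 [[-0.23, -1.15, -1.66], [-0.37, -0.82, -1.9], [0.4, 0.74, 2.05], [-0.18, 0.38, 2.37], [-0.79, -0.61, -1.62], [-0.8, -0.59, -1.63]]
-165 [[-0.23, -1.15, -1.4], [-0.37, -0.82, -1.64], [0.4, 0.74, 2.32], [0.37, 1.15, 2.05], [-0.78, -0.6, -1.37], [-0.79, -0.57, -1.39]]
-150 [[-0.23, -1.15, -1.13], [-0.37, -0.82, -1.37], [-1.18, -0.81, -2.27], [-1.06, -1.11, -2.06], [-0.77, -0.58, -1.12], [-0.78, -0.56, -1.14]]
-135 [[-0.23, -1.15, -0.87], [-0.28, -0.63, -1.3], [-1.18, -0.81, -2.01], [-1.06, -1.11, -1.8], [-0.76, -0.57, -0.87], [-0.77, -0.54, -0.89]]
-120 [[-0.23, -1.15, -0.61], [-0.28, -0.63, -1.03], [-1.18, -0.81, -1.75], [-1.06, -1.11, -1.54], [-0.75, -0.55, -0.62], [-0.77, -0.53, -0.64]]
-105 [[-0.23, -1.15, -0.35], [-0.28, -0.63, -0.77], [-1.18, -0.81, -1.48], [-1.06, -1.11, -1.28], [-0.72, -0.5, -0.41], [-0.73, -0.48, -0.43]]
-90 [[0.03, -0.7, -0.5], [-0.28, -0.63, -0.51], [-0.94, -0.41, -1.6], [-0.78, -0.6, -1.45], [-0.69, -0.44, -0.2], [-0.7, -0.42, -0.22]]
-75 [[0.04, -0.67, -0.25], [-0.18, -0.49, -0.4], [-0.9, -0.37, -1.38], [-0.77, -0.59, -1.2], [-0.65, -0.38, 0.0], [-0.67
[... 1747 characters left out ...]
]]
135 [[0.9, 0.7, 2.14], [1.06, 0.46, 2.34], [-0.38, 0.04, 1.89], [-0.3, 0.21, 1.74], [-1.06, -1.11, -1.97], [-1.14, -1.23, -1.88]]
150 [[-0.23, -1.15, -2.18], [-0.37, -0.82, -2.42], [-0.33, 0.06, 2.13], [-0.26, 0.27, 1.95], [-1.06, -1.11, -1.71], [-1.14, -1.23, -1.62]]
165 [[-0.23, -1.15, -1.92], [-0.37, -0.82, -2.16], [-0.28, 0.1, 2.36], [-0.22, 0.32, 2.16], [-1.06, -1.11, -1.45], [-1.14, -1.23, -1.35]]
3.875 [-0.06767893  0.21641169  0.61742421  1.85150095 -0.13879662  1.11678327
  2.17223489] [ 407.61772913 -259.1551031   329.85600145] [[-9.99998749e-01 -1.56902951e-03 -2.02015226e-04]
 [-1.56905928e-03  9.99998758e-01  1.47258462e-04]
 [ 2.01783923e-04  1.47575251e-04 -9.99999969e-01]]
```

View pics/e.png

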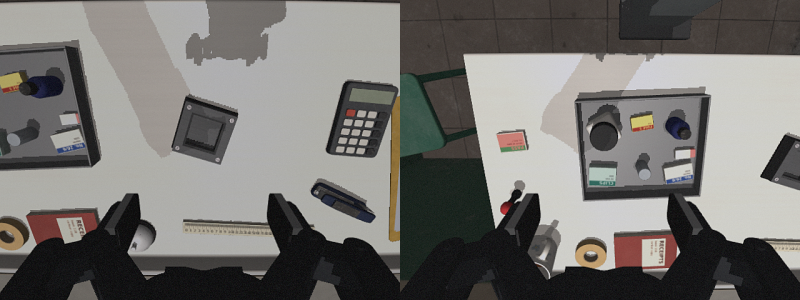

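The stand is at full-resolution pixel (328,205) in picture c and the jar at (328,205) in d. I'll fit both from the wrist clouds.

```bash
cat >> h.py <<'E'
from scipy.optimize import minimize
def fitsq(P,side,c0,n=8):
    "square of given side whose outline contains points P, with least slack: soft one-sided + coverage"
    best=None
    for a in np.radians(np.arange(0,90,90/n)):
        def f(x):
            d=P-x[:2]; c,s=np.cos(x[2]),np.sin(x[2])
            m=np.maximum(abs(c*d[:,0]+s*d[:,1]),abs(-s*d[:,0]+c*d[:,1]))
            return np.mean(np.clip(m-side/2,0,6)**1)
        r=minimize(f,[*c0,a],method="Nelder-Mead",options=dict(xatol=.01,fatol=1e-5,initial_simplex=np.array([[*c0,a],[c0[0]+5,c0[1],a],[c0[0],c0[1]+5,a],[*c0,a+.2]])))
        if best is None or r.fun<best.fun: best=r
    return best.x[:2].round(1),np.degrees(best.x[2])%90,best.fun
E
python3 - <<'E'
from h import *
for f,S in(("w1",1),("scene",1),("side",1),("w2",0),("scene",0),("side",0)):
    W=np.load("/tmp/%s.npz"%f)["W"].reshape(-1,3)
    if S:
        P=W[(np.hypot(W[:,0]-521,W[:,1]-173)<85)&(W[:,2]>24)&(W[:,2]<36)]
        print(f,"stand",len(P),np.median(P[:,2]),cv2.minAreaRect(P[:,:2].astype(np.float32)),*[fitsq(P[:,:2],s,(521,173)) for s in(98,100)])
    else:
        C=W[(np.hypot(W[:,0]-437,W[:,1]+260)<40)&(W[:,2]>76)&(W[:,2]<90)]
        print(f,"cap",len(C),np.median(C[:,2]),cv2.minEnclosingCircle(C[:,:2].astype(np.float32)),C[:,:2].mean(0))
        c=C[:,:2].mean(0)
        P=W[(np.hypot(W[:,0]-c[0],W[:,1]-c[1])<43)&(W[:,2]>12)&(W[:,2]<50)]
        print("  body",len(P),cv2.minAreaRect(P[:,:2].astype(np.float32)),*[fitsq(P[:,:2],s,c) for s in(54,56)])
E
```

```text
w1 stand 4637 29.711925909908132 ((521.2119140625, 175.30010986328125), (100.19505310058594, 100.8960189819336), 72.6036376953125) (array([520.6, 175.4]), np.float64(72.57949912650714), np.float64(0.042891625055419234)) (array([521. , 175.3]), np.float64(72.64470710622449), np.float64(0.0012427873350089446))
scene stand 891 30.215496181013123 ((520.05322265625, 172.54421997070312), (106.54940032958984, 101.53437042236328), 72.57963562011719) (array([518.9, 171.9]), np.float64(72.95504423348824), np.float64(0.14988680787316538)) (array([519.4, 172. ]), np.float64(72.44434880735791), np.float64(0.06086709862470404))
side stand 829 28.55263821050903 ((521.847412109375, 174.06130981445312), (108.37409973144531, 100.54679107666016), 72.50140380859375) (array([521.5, 171.6]), np.float64(72.36860616548418), np.float64(0.1642122928705377)) (array([521.5, 172.1]), np.float64(72.48024977770041), np.float64(0.08344699637180768))
w2 cap 1564 81.68954084771613 ((439.15777587890625, -258.1177673339844), 26.228500366210938) [ 437.6875927  -258.01466859]
  body 725 ((438.71636962890625, -258.1074218
[... 391 characters left out ...]
1839599609375, -259.58416748046875), (54.24884033203125, 57.32548522949219), 31.55522918701172) (array([ 434.6, -260.2]), np.float64(29.947234507890602), np.float64(0.045704659332355124)) (array([ 435.1, -259.7]), np.float64(30.042846776289863), np.float64(0.0014371735267220426))
side cap 601 81.88197525995315 ((439.8827209472656, -259.49346923828125), 27.384904861450195) [ 439.19055723 -261.62603568]
  body 707 ((439.267333984375, -261.0386047363281), (57.437564849853516, 56.961463928222656), 28.57074546813965) (array([ 438.8, -262.3]), np.float64(29.107399204766093), np.float64(0.04177318706559362)) (array([ 439.1, -261.5]), np.float64(28.593930232433177), np.float64(0.005959258941606657))
```

```bash
python3 - <<'E'
from h import *
a=np.radians(29.4-72.6); R=down(a)
p=np.array([438,-259.2,0])
movep(p+30*R[:,0]+[0,0,280],R)
c=camera("wrist");W=cloud(c).reshape(-1,3)
C=W[(np.hypot(W[:,0]-437,W[:,1]+260)<40)&(W[:,2]>76)&(W[:,2]<90)]
print("cap",len(C),np.median(C[:,2]),cv2.minEnclosingCircle(C[:,:2].astype(np.float32)),C[:,:2].mean(0))
c0=C[:,:2].mean(0)
P=W[(np.hypot(W[:,0]-c0[0],W[:,1]-c0[1])<43)&(W[:,2]>12)&(W[:,2]<50)]
print("  body",len(P),cv2.minAreaRect(P[:,:2].astype(np.float32)),fitsq(P[:,:2],56,c0))
s=read_state();print(s["time"],s["qpos"],s["eef_pos"],np.round(s["tool_rot"],4),s["ft_force"])
E
```

```text
cap 1990 81.73754652914454 ((438.6957702636719, -258.3148193359375), 26.2228946685791) [ 439.69263445 -257.17366416]
  body 900 ((439.4010925292969, -257.8965148925781), (55.65617370605469, 56.135345458984375), 29.355449676513672) (array([ 439.2, -257.7]), np.float64(28.64106918219321), np.float64(0.0001055714365778668))
5.8 [-0.37843732  0.47715838  1.04888463  1.85680086 -0.4682129   1.08117687
  0.09803735] [ 458.51995349 -237.36932786  280.07153689] [[ 6.840e-01  7.295e-01  2.000e-04]
 [ 7.295e-01 -6.840e-01  1.000e-04]
 [ 2.000e-04  0.000e+00 -1.000e+00]] [-0.06218049 -0.54671755  0.86378531]
```

```bash
python3 - <<'E'
from h import *
movep([438.9,-258.1,120],down(np.radians(-43.2)))
print(movel([438.9,-258.1,49],max_speed=100,guard=10))
clamp()
s=read_state();print(s["time"],s["eef_pos"],s["finger_gap"],s["gripper_force"],s["ft_force"],s["torque"])
print(movel([438.9,-258.1,62],max_speed=40)) 
s=read_state();print(s["finger_gap"],s["gripper_force"],s["ft_force"],s["torque"])
c=camera("side");cv2.imwrite("pics/f.png",c["image"][300:440,220:400].repeat(3,0).repeat(3,1))
E
```

```text
False
7.7667 [ 439.36120307 -258.35440921   49.52549201] 50.18203874012064 61.06715192086995 [ 0.09981084 -0.04169481  6.60903645] [ 0.10474529  0.03560986 -0.02103644]
False
50.002445662002756 62.660140385851264 [ 0.79313394  0.92953876 -3.32662704] [-0.00424244 -0.03109002 -0.01349694]
```

View pics/f.png

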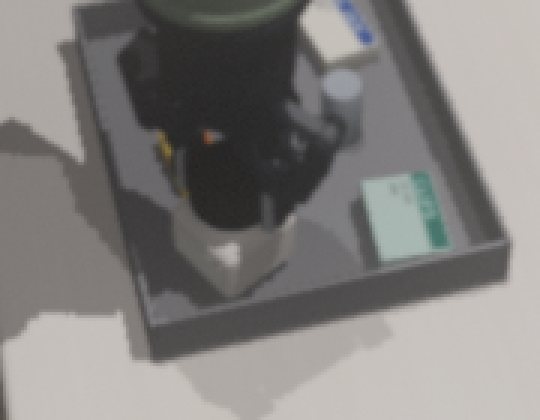

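The jar is clear of the tray floor and held upright by its cap, at picture (235,230). Next I'll carry it over the stand and check its alignment.

```bash
python3 - <<'E'
from h import *
movel([438.9,-258.1,170],max_speed=120)
movep([521.1,175.3,170],down(0))
movel([521.1,175.3,110],max_speed=120)
wait(.2)
s=read_state();e=s["eef_pos"];print(s["time"],e,np.round(s["tool_rot"],4).tolist(),s["finger_gap"],s["ft_force"],s["torque"])
for n in("scene","side","wrist"):
    c=camera(n);W=cloud(c);np.savez("/tmp/p_%s.npz"%n,W=W,im=c["image"]);W=W.reshape(-1,3)
    # body at z 61..101 when TCP 110
    P=W[(np.hypot(W[:,0]-521,W[:,1]-174)<46)&(W[:,2]>66)&(W[:,2]<100)]
    print(n,len(P),cv2.minAreaRect(P[:,:2].astype(np.float32)),fitsq(P[:,:2],56,(521,175)) if len(P)>20 else "")
    if n!="wrist":
        a=c["image"]; y,x=((120,180) if n=="scene" else (140,210)); cv2.imwrite("pics/g_%s.png"%n,a[y:y+140,x:x+180].repeat(3,0).repeat(3,1))
E
```

```text
11.8083 [521.43089356 175.45148173 110.63975253] [[-0.0001, 1.0, 0.0009], [1.0, 0.0001, 0.0005], [0.0005, 0.0009, -1.0]] 50.26164784131069 [ 0.34455871  0.23900164 -3.10448836] [0.03347782 0.00264888 0.03535476]
scene 235 ((508.5786437988281, 162.13885498046875), (43.48390579223633, 70.59911346435547), 42.176998138427734) (array([517.6, 169.3]), np.float64(74.93889948887782), np.float64(0.00013258765993658347))
side 309 ((521.0661010742188, 168.87847900390625), (57.364784240722656, 55.804256439208984), 72.22599029541016) (array([521.1, 169. ]), np.float64(72.52791912836753), np.float64(0.004059390730391975))
wrist 2189 ((523.3851318359375, 193.18540954589844), (62.072086334228516, 31.54481315612793), 0.7379641532897949) (array([522.3, 186.5]), np.float64(48.87668670461619), np.float64(0.0))
```

View pics/g_side.png

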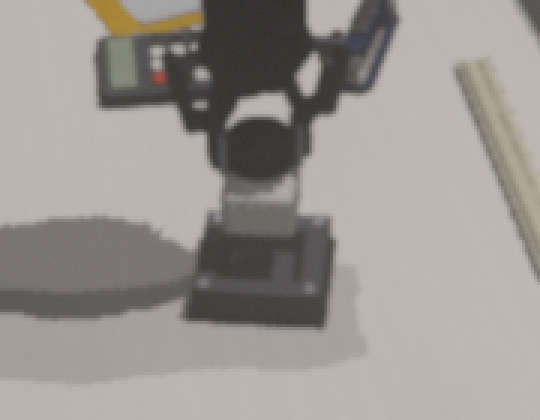

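The side view shows the jar upright above the well, with its faces parallel to the stand. I'll check the offset by comparing its near faces with the stand's in the same clouds.

```bash
python3 - <<'E'
from h import *
a=np.radians(72.6); B=np.array([[np.cos(a),np.sin(a)],[-np.sin(a),np.cos(a)]])
for n in("scene","side"):
    for f,lo,hi,r,h in(("p_",68,96,46,28),("",4,26,80,50)):
        W=np.load("/tmp/%s%s.npz"%(f,n))["W"].reshape(-1,3)
        m=(np.hypot(W[:,0]-521,W[:,1]-174)<r)&(W[:,2]>lo)&(W[:,2]<hi)
        q=(W[m][:,:2]-[521.1,175.3])@B.T
        if f=="": q=q[np.abs(q).max(1)>44]
        for i in(0,1):
            hh,ed=np.histogram(q[:,i],bins=np.arange(-60,61,2)); print(n,f,i,{int(ed[k]):int(v) for k,v in enumerate(hh) if v>8})
    # tops: body top in p_
    W=np.load("/tmp/p_%s.npz"%n)["W"].reshape(-1,3)
    W=np.load("/tmp/p_%s.npz"%n)["W"].reshape(-1,3); C=W[(np.hypot(W[:,0]-521,W[:,1]-174)<34)&(W[:,2]>118)&(W[:,2]<136)]
    print(n,"cap region",len(C),np.percentile(C,[2,50,98],axis=0).round(1).tolist())
E
```

```text
scene p_ 0 {-34: 13, -32: 49, -30: 56, -28: 28, -26: 11}
scene p_ 1 {14: 9, 26: 31, 28: 16}
scene  0 {-58: 23, -56: 50, -54: 83, -52: 82, -50: 25}
scene  1 {48: 20, 50: 63, 52: 30, 54: 9}
scene cap region 101 [[489.0, 147.0, 120.0], [508.7, 154.1, 128.3], [550.6, 167.7, 135.6]]
side p_ 0 {-34: 17, -32: 43, -30: 78, -28: 54, -26: 25, -24: 14}
side p_ 1 {-30: 31, -28: 9, -26: 11, -24: 9, -22: 9, -20: 10, -12: 9, -10: 10, 2: 10, 8: 9, 12: 11, 14: 9, 18: 9, 20: 9, 22: 10}
side  0 {-58: 12, -56: 42, -54: 94, -52: 109, -50: 62, -48: 19, -46: 12}
side  1 {-56: 10, -54: 18, -52: 38, -50: 9, -42: 9, -34: 9, -28: 9, -22: 9, -20: 9, -16: 9, -14: 10, -10: 10, -4: 10, -2: 9, 0: 9, 10: 9, 40: 10}
side cap region 189 [[488.6, 146.8, 118.5], [517.1, 155.4, 126.5], [551.7, 170.2, 135.5]]
```

Relative offsets come out at about 1 mm or less, well within the chamfer. I'll insert with a force guard.

```bash
python3 - <<'E'
from h import *
hit=movel([521.1,175.3,77],max_speed=80,guard=12); print(hit)
if not hit: print(movel([521.1,175.3,50],max_speed=30,guard=15))
s=read_state();print(s["time"],s["eef_pos"],s["finger_gap"],s["ft_force"],s["torque"])
E
```

```text
False
True
13.2667 [521.17628898 175.21574622  53.44754871] 50.49983048373416 [-2.32558933 -0.10704637 10.63284395] [-0.04118461  0.42357962 -0.00329048]
```

```bash
python3 - <<'E'
from h import *
for t in(10,25,40,55,65,75):
    movel([521.1,175.3,53.1+10*t/360],frame=down(np.radians(t)),max_speed=20)
    s=read_state();R=s["tool_rot"];print(t,s["time"],np.degrees(np.arctan2(R[1,1],R[0,1])).round(1),np.round(s["eef_pos"],2),s["finger_gap"].round(2),np.round(s["ft_force"],1),np.round(s["torque"],2),np.round(s["qpos"][6],2))
for n in("scene","side"):
    c=camera(n);W=cloud(c);np.savez("/tmp/u_%s.npz"%n,W=W)
    a=c["image"]; y,x=((150,200) if n=="scene" else (160,230)); cv2.imwrite("pics/h_%s.png"%n,cv2.resize(a[y:y+110,x:x+130],None,fx=4,fy=4))
E
```

```text
Traceback (most recent call last):
AttributeError: 'float' object has no attribute 'round'
```

```bash
python3 - <<'E'
from h import *
def pr(t):
    s=read_state();R=s["tool_rot"];print(t,s["time"],np.degrees(np.arctan2(R[1,1],R[0,1])),np.round(s["eef_pos"],2),s["finger_gap"],np.round(s["ft_force"],1),np.round(s["torque"],2),s["qpos"][6])
pr(10)
for t in(25,40,55,65,75):
    movel([521.1,175.3,53.1+10*t/360],frame=down(np.radians(t)),max_speed=20); pr(t)
for n in("scene","side"):
    c=camera(n);W=cloud(c);np.savez("/tmp/u_%s.npz"%n,W=W)
    a=c["image"]; y,x=((150,200) if n=="scene" else (160,230)); cv2.imwrite("pics/h_%s.png"%n,cv2.resize(a[y:y+110,x:x+130],None,fx=4,fy=4))
E
```

```text
10 13.5917 9.783380285078126 [521.42 175.3   53.49] 50.279960914396405 [-0.2 -0.2  2.8] [ 0.02 -0.07  0.03] 0.3337407203580321
25 14.0 24.706726920614244 [521.24 175.28  53.87] 50.369832740092264 [-0.8  0.1  6.5] [0.05 0.15 0.08] 0.5245579742845454
40 14.4083 39.59645250150133 [521.12 175.15  54.12] 50.293063003823455 [ 0.8 -0.7  1.8] [ 0.05  0.02 -0.  ] 0.7127317798818193
55 14.8167 54.607634423571085 [521.02 175.16  54.46] 50.48101543137523 [-0.7 -0.2 -1.1] [-0.02 -0.   -0.01] 0.9006423889432743
65 15.1417 64.60779113217664 [521.02 175.14  54.81] 50.39684815707635 [-0.  -1.4 -0.1] [-0.22  0.07 -0.01] 1.0252041704821162
75 15.4667 74.58879934357824 [521.03 175.18  55.12] 50.389725755822575 [-1.2 -0.7 -0.4] [-0.14  0.16 -0.03] 1.1493134430968168
```

View pics/h_side.png

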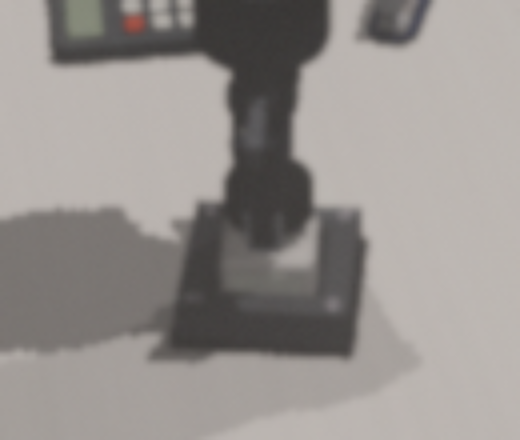

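The jar sits square in the well, at picture (270,260). A small test lift will show whether the cap is free; the jar would show as about −2 N.

```bash
python3 - <<'E'
from h import *
for z in(57,60):
    movel([521.1,175.3,z],max_speed=15); wait(.15)
    s=read_state(); print(s["time"],np.round(s["eef_pos"],2),np.mean([ (wait(.02),read_state()["ft_force"])[1] for _ in range(5)],0),s["torque"])
E
```

```text
15.9917 [521.02 175.27  56.99] [-1.58671956 -0.98292062  0.57737943] [-0.26864429  0.36796727 -0.01978404]
16.575 [521.08 175.24  60.  ] [-1.73929878 -1.02064188  0.79722639] [-0.31188502  0.33030244 -0.00127917]
```

```bash
python3 - <<'E'
from h import *
movel([521.1,175.3,83],max_speed=30); wait(.3)
s=read_state(); print(s["time"],np.round(s["eef_pos"],2),s["finger_gap"],np.round(s["ft_force"],2),np.round(s["torque"],2),np.round(s["tool_rot"][:,2],4))
for n in("scene","side"):
    c=camera(n);W=cloud(c).reshape(-1,3)
    P=W[(np.hypot(W[:,0]-521,W[:,1]-173)<42)&(W[:,2]>41)&(W[:,2]<60)]; print(n,len(P),np.percentile(P[:,2],[25,50,75]))
    a=c["image"]; y,x=((150,200) if n=="scene" else (160,230)); cv2.imwrite("pics/i_%s.png"%n,cv2.resize(a[y:y+110,x:x+100],None,fx=4,fy=4))
cv2.imwrite("pics/i.png",np.hstack([cv2.imread("pics/i_%s.png"%n) for n in("scene","side")]))
E
```

```text
17.875 [521.1  175.28  82.92] 50.705827502164 [-0.09  0.89  0.1 ] [ 0.03 -0.02  0.06] [-1.e-04 -1.e-04 -1.e+00]
scene 248 [46.01992722 48.46241508 51.80414296]
side 261 [44.72596652 47.92844137 50.96952165]
```

View pics/i.png

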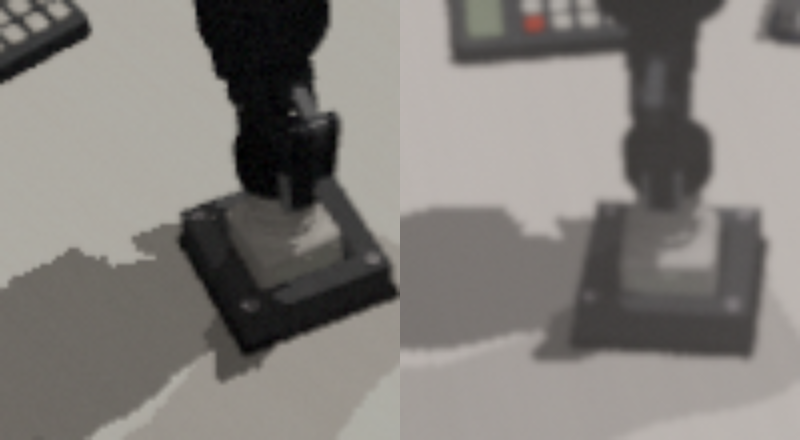

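The jar is seated, with its body top at about 48 mm as expected. The cap has been lifted level and is still held above the neck, so I'm handing in.

```bash
python3 -c "
from workcell import *
print(finish_job())"
```

```text
the job is handed in; nothing more can be done
None
```

The job is handed in: the jar is fully down in the stand (body top measured at about 48 mm, as expected). Its cap was unscrewed about 75° and is held level roughly 9 mm above the open neck, in about 18 s of robot time. I didn't photograph the tray again after lifting the jar out.

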